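# Swing the vanity mirror round with its control stick

## Task

The stand on the board carries a small round mirror and, under a white hood, the spring-centred stick that turns it: pull the little steel lock tab out from the hood, slide the hood off the stick to the end of its track, then lean the stick towards the mirror until you feel it meet its stop and keep it pressed there until the mirror has swung all the way round to face the front of the stand and a moment longer. Let the stick spring back upright and leave the hood open and unlocked. Push gently enough that the stand does not shift on the board, do not touch the mirror itself, and leave the other things as they are.

Things in the scene. Friction and masses are not known exactly. Their poses are not given: they have to be found in the camera images.
- stand: Grey loose slab on rubber feet, 160 (x) by 320 (y) by 36 mm high, about 2.4 kg in all, carrying mirror, stick, hood and lock. Origin: centre of its underside. Its -x side is the front; +y points towards the mirror end. Directions in the other entries are the stand's own. It slides on the board at roughly 9 to 13 N of sideways push.
- stick_foot (a point): Pivot of the stick, on the deck (36 mm above the board), at (20, -35, 36) mm in the stand; fixed to the stand.
- stick_knob (a point): Middle of the stick's black knob (18 mm across, from 34 to 55 mm above the deck), 45 mm above the pivot; the shaft below it is 8 mm thick. Under the hood at the start.
- stick (a joint): Lean of the stick along y, rad: 0 upright, + towards the mirror. Weak centring spring (0.2 N m/rad), then, after a free play that differs each time (0.06 to 0.42 rad), a firm unseen stop. Pressed there with over 3 to 5 N at the knob, the stop yields slowly, 0.04 rad in all (2 mm at the knob), which swings the mirror; 6 to 7 N swings it fully in 1 to 3 s.
- stick_fore (a joint): Lean of the stick along the stand's x, rad: 0 upright, positive away from the front; weak spring, at most 0.25 either way, does nothing to the mirror.
- mirror (a joint): Turn of the mirror about its upright post, rad: 0 at the start (turned 52 degrees away from the front), 0.9 = swung fully round, facing the front, where it stays by itself. The mirror is a 100 mm disc, 8 mm thick, top 164 mm above the board, driven only by the stick (should not be touched).
- mirror_centre (a point): Centre of the mirror disc, on its turning axis, at (0, 115, 114) mm in the stand.
- guard (a joint): Travel of the hood along the stand's -y (away from the mirror), m: 0 over the stick, 0.085 = end of its track. About 2 N of friction. It cannot move while the lock is in. The hood is 52 (x) by 50 (y) mm, its roof 58 mm above the deck, closed on the -y side, open on the mirror side.
- guard_fin (a point): Middle of the grip fin on the hood's roof, 12 mm above the roof. The fin is 30 (x) by 10 (y) mm and 24 mm tall, its top 82 mm above the deck (118 mm above the board); pinch it across y.
- lock (a joint): Travel of the lock slide along the stand's -x (towards the front), m: 0 = its bolt fully in behind a lug of the hood, 0.014 = end of travel; free from 0.009 on. About 1.5 N of friction; it stays where it is left.
- lock_tab (a point): Grip point on the steel lock tab, 24 mm above the deck: an upright block 14 (x) by 12 (y) mm, its top 37 mm above the deck, beside the hood on its front side (70 mm in front of the stick's foot when locked). Pinch it across y from above.
- soap: White push soap dispenser, 70 mm across, 159 mm tall; origin at the centre of its underside. Bystander.
- ring_cone: White ceramic ring cone, 64 mm across, 88 mm tall; origin at the centre of its underside. Bystander.
- bell: Thimble-sized steel bell, 24 mm across, 30 mm tall; origin at the centre of its underside. Bystander.
- brush: Oak hair brush lying flat, 230 mm long along its y; origin on the board under the handle's head end. Bystander.

How it is judged:
By the outcome, as a careful person would: the job done as asked, in the order asked, and still so for the second after the job is handed in, with the robot touching nothing.
It also fails if it takes over 64 s, if anything falls off the work surface, if the arm or the gripper's body presses on something with over 40 N, if the wrist force passes 120 N, or if a joint passes its speed limit or range.

## Robot

A 7-joint arm with a two-finger parallel gripper is mounted at the origin on the work surface. World frame = base frame: x ahead of the robot, y to its left, z up, the work surface at z = 0. Lengths are in m, angles in rad, forces in N, time in s.
With the tool pointing down it reaches from about 0.425 to 0.925 m from the base axis. Payload 6.8 kg.
Tool frame: the origin (TCP) lies at the centre of the arm's flange, where the gripper is bolted on; the fingertips stand 173 mm ahead of it and the grasp point (between the pads) lies 155 mm ahead of it; z points along the fingers, y is the direction in which the jaws open and shut (so a half turn about z gives the same grasp; the last joint's range is limited). The gripper opens to 85 mm and grips with 20 to 120 N. Pads are 22 mm wide; open, the fingers measure 114 mm over their backs; the gripper's body (76 mm by 85 mm) begins 54 mm behind the grasp point. The pads swing forward as they close: fully open they stand 13 mm farther back than shut.
Start: joints at [-1.454, 0.477, 0.022, 1.555, -0.011, 1.109, -0.083], TCP at [0.15, 0.658, 0.405] pointing down, gripper open.
Joint ranges: [-2.96, 2.96], [-0.34, 2.1], [-1.41, 1.46], [0.24, 2.44], [-1.37, 4.51], [0.17, 1.92], [-2.96, 2.96]. Speed limits (rad/s): [2.39, 2.39, 3.14, 3.14, 3.14, 3.14, 3.14].

## Interface

Orientations are given as a rotation vector (axis times angle).
In Python, from bench import readout, grab_frame, camera_model, r gives the robot as it stands.
- The arm moves only by the tool apply_moves, never from a script. Its argument "deltas" is a list of rows, each an object with "xyz": the shift along the world's x, y, z in m, a list of three; "turn": the turn about the world's z in rad. In form: [{"xyz": [dx, dy, dz], "turn": turn}, ...]. A call has 1 to 12 rows; each row shifts and turns the commanded pose from where the row before left it; what a row does not reach is not made up. A row lasts 1/12 s, in which the tool goes at most 41.7 mm and 7.16 degrees, less where a joint would pass 70% of its speed; a pose out of reach is approached as far as the arm can. A call with a gripper value outside its range is refused whole. "claw" is the gripper's target within -1 to 1 (shut at 1, half-way at 0, fully open at -1), set as the call begins (left out, the last holds). The fingers move at their own pace and stop on an object; "squeeze" is the grip in N (left out, the last holds). Time passes only in rows, so rows that do not move let the fingers close. It gives the time, the measured TCP pose, the force and the opening at its end, in the units of the state.
- readout.get_obs(): the state, without advancing time (a new reading comes with each control period).
- grab_frame(name): name is "scene" or "top" or "wrist"; returns the picture (400x640x3 uint8, red, green, blue); there is no depth.
- camera_model(name): a dict with "intrinsics" (3x3 intrinsics, pixels), "R" (3x3) and "t" (3): a world point X has camera coordinates R X + t. Camera axes: x right, y down, z forward; pixel columns grow to the right and rows downward; lengths in m; the calibration is good to about 2 mm. The wrist camera is an equidistant fisheye: a pixel r from the principal point sees the ray r / f radians off the axis. A picture is of the moment at which its call begins: read the wrist's pose just before it. camera_model takes no time and is no camera call; for the wrist camera it gives the pose at the moment of the call.
- r.hand_in(): hands the job in, once; it reports no verdict.
The state is a dict: "clock": time; "joints": joint angles; "qvel": joint speeds; "tau": joint torques, N m; "tcp_pos": TCP position; "orientation": TCP orientation; "contact_force": force on the tool from outside, world axes, zero at the start; "moment": the same for the moment, N m; "grip_width": finger opening in m.
Only numpy, scipy, OpenCV 4.12 (cv2) and the standard library are available. Lean on these libraries where they do the work, as an engineer would, in place of code of your own. Each camera call takes 0.05 s, during which the arm holds its last target.

## Working session

There is one attempt and no reset: what is moved stays moved. The work goes in short steps, Python scripts to look and compute and a tool call to move; the robot and the scene stay as the last step left them, time stands still between calls to the robot, and variables do not carry over. Pictures are saved under pics/ and viewed, and the job is handed in when it is done.

Besides the shell and the picture viewer there is one more tool, called by a JSON object that holds its "api" and its "payload", one argument or row to a line. apply_moves: Moves the arm, as the interface text tells. Its arguments: {"type":"object","properties":{"deltas":{"type":"array"},"claw":{"type":"number"},"squeeze":{"type":"number"}},"required":["deltas"]}

```bash
ls; mkdir -p pics; python3 - <<'E'
from bench import readout, grab_frame, camera_model, r
import cv2
o=readout.get_obs()
for k,v in o.items(): print(k,v)
for n in ("scene","top","wrist"):
    m=camera_model(n); print(n,m)
    cv2.imwrite(f"pics/a_{n}.png",grab_frame(n)[:,:,::-1])
E
```

```text
pics
clock 0.0
joints [-1.45409785  0.47782062  0.02233835  1.5564963  -0.01148882  1.10928515
 -0.0831135 ]
qvel [ 0.00102434 -0.00188677 -0.00045749 -0.00130299 -0.00030661  0.00082987
 -0.0006796 ]
tau [-5.53327955e-04 -5.96452403e+01  1.60753738e+00 -2.81197071e+01
  1.23877623e-02  9.13197262e-03 -2.59025961e-05]
tcp_pos [0.15039354 0.65773717 0.40369269]
orientation [-3.52340990e-01 -3.12170944e+00  2.95335902e-03]
contact_force [-0.37390957 -0.08681295 -0.51955248]
moment [ 0.02459555 -0.01056004 -0.00790763]
grip_width 0.08556064877255651
scene {'intrinsics': array([[380.29603726,   0.        , 320.02102554],
       [  0.        , 380.29603726, 200.25454195],
       [  0.        ,   0.        ,   1.        ]]), 'R': array([[-0.76370441,  0.6455137 ,  0.00822413],
       [ 0.46500833,  0.55889672, -0.686587  ],
       [-0.44779776, -0.52052523, -0.72700113]]), 't': array([ 0.45432408, -0.22058042,  1.52493889])}
top {'intrinsics': array([[375.10982082,   0.        , 313.35729582],
       [  0.        , 375.10982082, 202.12438422],
       [  0.        ,   0.        ,   1.        ]]), 'R': array([[ 0.00257216, -0.99994698,  0.00997114],
       [-0.9899374 , -0.00395691, -0.14145067],
       [ 0.14148263, -0.00950697, -0.98989509]]), 't': array([0.01336909, 0.63400426, 0.97959084])}
wrist {'intrinsics': array([[309.70691629,   0.        , 319.65843962],
       [  0.        , 309.70691629, 197.70955019],
       [  0.        ,   0.        ,   1.        ]]), 'R': array([[ 2.22233455e-01,  9.74993061e-01, -9.06627003e-04],
       [ 9.38491478e-01, -2.13661286e-01,  2.71261129e-01],
       [ 2.64284007e-01, -6.11341595e-02, -9.62505365e-01]]), 't': array([-0.67397337, -0.03547887,  0.37909134])}
```

View pics/a_scene.png

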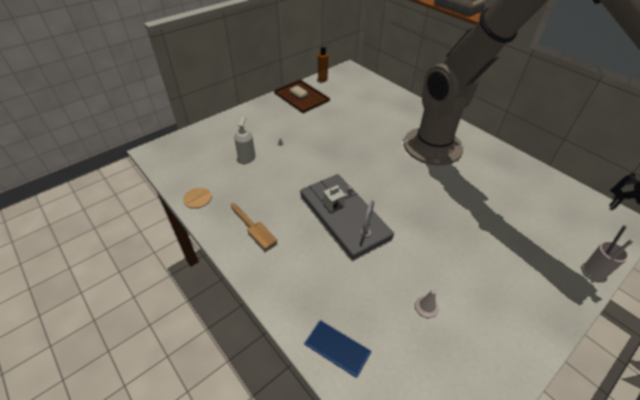

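View pics/a_top.png

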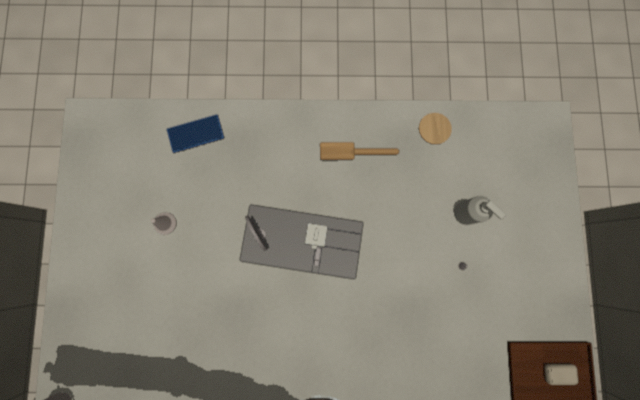

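View pics/a_wrist.png

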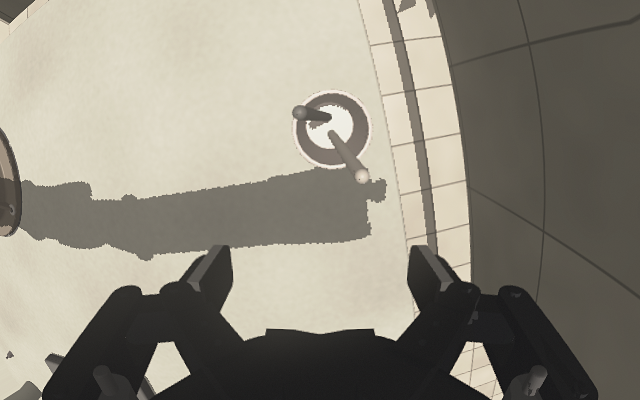

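The top view shows the stand at about (300,240), with the mirror at (258,232) on the +y end, the hood at (316,235) and the lock tab at (317,258) on the robot's side. I'll measure the slab next.

```bash
cat > h.py <<'E'
import numpy as np, cv2
from bench import readout, grab_frame, camera_model, r
def ray(m,u,v,fish=False):
    K=m["intrinsics"];R=m["R"];t=m["t"]
    a=(u-K[0,2])/K[0,0]; b=(v-K[1,2])/K[1,1]
    if fish:
        th=np.hypot(a,b); s=np.sin(th)/th if th>1e-9 else 1
        d=np.array([a*s,b*s,np.cos(th)])
    else: d=np.array([a,b,1.])
    return -R.T@t, R.T@d
def onz(m,u,v,z,fish=False):
    c,d=ray(m,u,v,fish); return c+d*(z-c[2])/d[2]
def proj(m,X,fish=False):
    K=m["intrinsics"]; p=m["R"]@np.asarray(X)+m["t"]
    if fish:
        rr=np.hypot(p[0],p[1]); th=np.arctan2(rr,p[2]); q=p[:2]/rr*th
    else: q=p[:2]/p[2]
    return q*[K[0,0],K[1,1]]+K[:2,2]
E
python3 - <<'E'
from h import *
im=cv2.imread("pics/a_top.png"); m=camera_model("top")
hsv=cv2.cvtColor(im,cv2.COLOR_BGR2HSV)
g=hsv[:,:,2]
c=im[190:290,225:380]
print(g[240,280:300],g[240,200:210])
mask=((g<115)).astype(np.uint8); mask[:195]=0;mask[290:]=0;mask[:,:225]=0;mask[:,380:]=0
mask=cv2.morphologyEx(mask,cv2.MORPH_CLOSE,np.ones((9,9)))
cs,_=cv2.findContours(mask,0,2); k=max(cs,key=cv2.contourArea)
rc=cv2.minAreaRect(k); print(rc)
b=cv2.boxPoints(rc)
P=np.array([onz(m,*p,0.036) for p in b]); print(P); print([np.linalg.norm(P[i]-P[i-1]) for i in range(4)], P.mean(0))
cv2.imwrite("pics/b.png",cv2.resize(c,None,fx=5,fy=5,interpolation=2))
E
```

```text
[112 113 113 113 112 113 116 111 113 114 112 114 114 113 112 116 114 114
 112 112] [154 152 154 154 154 152 155 157 154 154]
((301.2554931640625, 241.16493225097656), (118.6231918334961, 58.53970718383789), 8.880659103393555)
[[ 0.47464821  0.21730438  0.036     ]
 [ 0.6318348   0.197355    0.036     ]
 [ 0.58245741 -0.12453323  0.036     ]
 [ 0.42692581 -0.09768491  0.036     ]]
[np.float64(0.31858386407117767), np.float64(0.15844747585510663), np.float64(0.32565343965816707), np.float64(0.15783190894462143)] [0.52896656 0.04811031 0.036     ]
```

View pics/b.png

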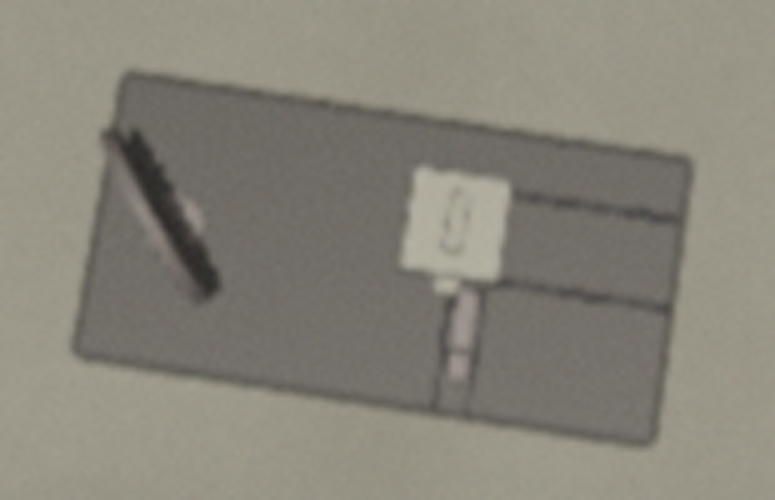

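```bash
python3 - <<'E'
from h import *
from scipy.spatial.transform import Rotation as Ro
o=readout.get_obs(); m=camera_model("wrist")
T=Ro.from_rotvec(o["orientation"]).as_matrix()
c=-m["R"].T@m["t"]; print("cam in tool",T.T@(c-o["tcp_pos"]), "axis",T.T@m["R"][2]); print(T)
m=camera_model("top")
q=np.array([[127,72],[690,160],[652,443],[77,353]])/5+[225,190]
P=np.array([onz(m,*p,0.036) for p in q]); print(P)
print([np.linalg.norm(P[i]-P[i-1]) for i in range(4)])
yv=(P[0]-P[1]+P[3]-P[2])[:2]; xv=(P[0]-P[3]+P[1]-P[2])[:2]
print("yaw",np.arctan2(-yv[0],yv[1]),np.arctan2(xv[1],xv[0])); c=P.mean(0);print(c)
a=np.arctan2(-yv[0],yv[1])
f=lambda x,y:c[:2]+[np.cos(a)*x-np.sin(a)*y,np.sin(a)*x+np.cos(a)*y]
print("foot",f(20,-35) if 0 else f(.02,-.035),"tab",f(-.05,-.035))
for n,u,v,z in [("fin",455,220,.118),("tab",457,362,.073)]: print(n,onz(m,u/5+225,v/5+190,z))
E
```

```text
cam in tool [ 0.06916017 -0.00044881  0.02990471] axis [-2.71101215e-01  9.24801410e-04  9.62550402e-01]
[[-9.74840946e-01  2.22901546e-01 -1.75502129e-04]
 [ 2.22901567e-01  9.74839914e-01 -1.42575078e-03]
 [-1.46715574e-04 -1.42899994e-03 -9.99998968e-01]]
[[ 0.62823333  0.18840186  0.036     ]
 [ 0.5808028  -0.12073596  0.036     ]
 [ 0.42861037 -0.0978751   0.036     ]
 [ 0.47553368  0.21125265  0.036     ]]
[np.float64(0.1543999384077043), np.float64(0.31275525976593127), np.float64(0.15389982046593087), np.float64(0.312668775275471)]
yaw -0.15144206329987067 -0.14881887761323467
[0.52829504 0.04526086 0.036     ]
foot [0.5427859  0.00764418] tab [0.47358708 0.01820465]
fin [0.54290304 0.00932366 0.118     ]
tab [0.47188395 0.00741036 0.073     ]
```

{"api": "apply_moves", "payload": {
  "deltas": [
    {"xyz":[0.0135,-0.027,0],"turn":0.006},
    {"xyz":[0.0135,-0.027,0],"turn":0.006},
    {"xyz":[0.0135,-0.027,0],"turn":0.006},
    {"xyz":[0.0135,-0.027,0],"turn":0.006},
    {"xyz":[0.0135,-0.027,0],"turn":0.006},
    {"xyz":[0.0135,-0.027,0],"turn":0.006},
    {"xyz":[0.0135,-0.027,0],"turn":0.006},
    {"xyz":[0.0135,-0.027,0],"turn":0.006},
    {"xyz":[0.0135,-0.027,0],"turn":0.006},
    {"xyz":[0.0135,-0.027,0],"turn":0.006},
    {"xyz":[0.0135,-0.027,0],"turn":0.006},
    {"xyz":[0.0135,-0.027,0],"turn":0.006}
  ],
  "claw": 0.0,
  "squeeze": 25
}}

```text
clock: 1.15
tcp_pos: [0.3128, 0.3325, 0.4046]
orientation: [-0.239, -3.132, 0.0]
contact_force: [0.3, -0.2, 0.8]
grip_width: 0.0424
```

{"api": "apply_moves", "payload": {
  "deltas": [
    {"xyz":[0.0135,-0.027,-0.008]},
    {"xyz":[0.0135,-0.027,-0.008]},
    {"xyz":[0.0135,-0.027,-0.008]},
    {"xyz":[0.0135,-0.027,-0.008]},
    {"xyz":[0.0135,-0.027,-0.008]},
    {"xyz":[0.0135,-0.027,-0.008]},
    {"xyz":[0.0135,-0.027,-0.008]},
    {"xyz":[0.0135,-0.027,-0.008]},
    {"xyz":[0.0135,-0.027,0]},
    {"xyz":[0.0135,-0.027,0]},
    {"xyz":[0.0135,-0.027,0]},
    {"xyz":[0.0135,-0.027,0]}
  ]
}}

```text
invalid input
```

{"api": "apply_moves", "payload": {
  "deltas": [
    {"xyz":[0,0,0]},
    {"xyz":[0,0,0]},
    {"xyz":[0,0,0]}
  ]
}}

```text
invalid input
```

```bash
python3 - <<'E'
from h import *
o=readout.get_obs(); m=camera_model("wrist"); im=grab_frame("wrist")[:,:,::-1]
np.savez("w1",**m); cv2.imwrite("pics/c.png",im); print(o["tcp_pos"],o["orientation"],o["grip_width"],o["clock"],o["contact_force"])
E
```

```text
[0.31283175 0.33245955 0.40463146] [-2.39368860e-01 -3.13229962e+00  5.65161448e-05] 0.042377635772859704 1.15 [ 0.30880102 -0.21724284  0.80599878]
```

View pics/c.png

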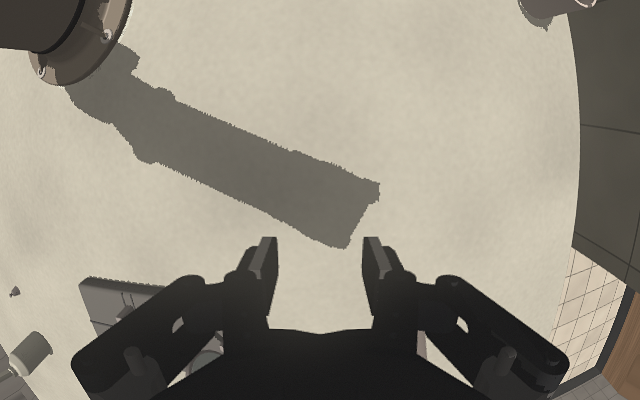

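{"api": "apply_moves", "payload": {
  "deltas": [
    {"xyz":[0.024,-0.027,0],"turn":0},
    {"xyz":[0.024,-0.027,0],"turn":0},
    {"xyz":[0.024,-0.027,0],"turn":0},
    {"xyz":[0.024,-0.027,0],"turn":0},
    {"xyz":[0.024,-0.027,0],"turn":0},
    {"xyz":[0.024,-0.027,0],"turn":0},
    {"xyz":[0.024,-0.027,0],"turn":0},
    {"xyz":[0.024,-0.027,0],"turn":0},
    {"xyz":[0.024,-0.027,0],"turn":0},
    {"xyz":[0.024,-0.027,0],"turn":0},
    {"xyz":[0.024,-0.027,0],"turn":0},
    {"xyz":[0.024,-0.027,0],"turn":0}
  ]
}}

```text
clock: 2.2
tcp_pos: [0.6014, 0.0088, 0.4045]
orientation: [-0.239, -3.132, -0.0]
contact_force: [-0.0, 0.8, 0.2]
grip_width: 0.0427
```

{"api": "apply_moves", "payload": {
  "deltas": [
    {"xyz":[0,0,0],"turn":0},
    {"xyz":[0,0,0],"turn":0},
    {"xyz":[0,0,0],"turn":0}
  ]
}}

```text
clock: 2.45
tcp_pos: [0.6002, 0.0106, 0.4042]
orientation: [-0.24, -3.131, -0.0]
contact_force: [0.0, 0.7, -0.1]
grip_width: 0.0428
```

```bash
python3 - <<'E'
from h import *
o=readout.get_obs(); m=camera_model("wrist"); im=grab_frame("wrist")[:,:,::-1]
np.savez("w1",**m); cv2.imwrite("pics/d.png",im); print(o["tcp_pos"],o["orientation"],o["grip_width"],o["clock"],o["contact_force"])
E
```

```text
[0.60016437 0.01063866 0.40415962] [-2.39585037e-01 -3.13111736e+00 -3.92487721e-04] 0.04281874954302634 2.45 [ 0.02914366  0.72231745 -0.14096527]
```

View pics/d.png

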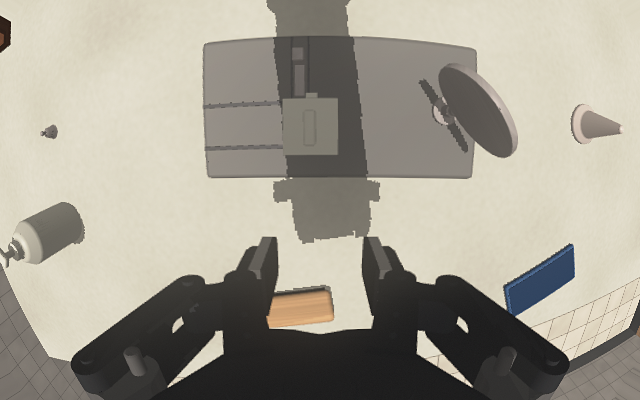

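The wrist view shows the stand's corners near (204,41), (476,46), (472,178) and (207,177), the fin at (310,127), and the lock tab at (298,52). I'll zoom in to refine these.

```bash
python3 - <<'E'
import cv2
im=cv2.imread("pics/d.png")
a=cv2.convertScaleAbs(im[30:190,190:350],alpha=1.6,beta=-20)
cv2.imwrite("pics/e.png",cv2.resize(a,None,fx=3.75,fy=3.75,interpolation=2))
E
```

```text
(no output)
```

View pics/e.png

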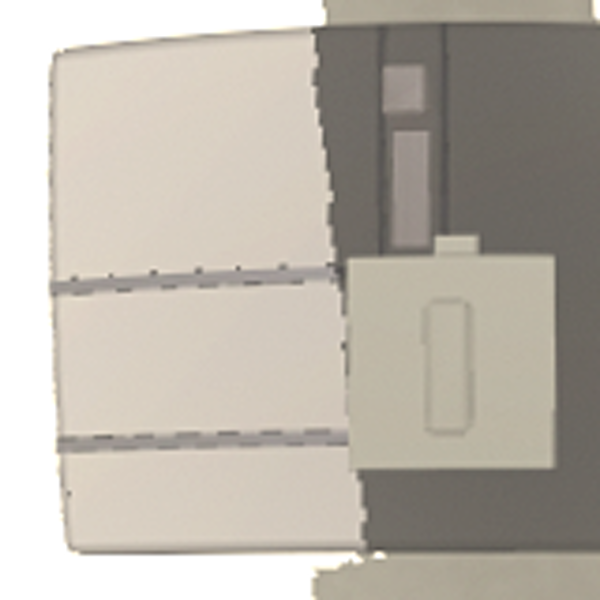

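```bash
python3 - <<'E'
from h import *
m=dict(np.load("w1.npz"))
Z=lambda u,v:(u/3.75+190,v/3.75+30)
q=[(204,41),(476,46),(472,178),(207,177)]
q[0]=Z(55,52); q[3]=Z(74,550)
P=np.array([onz(m,*p,0.036,True) for p in q])
print(P,[np.linalg.norm(P[i]-P[i-1]) for i in range(4)])
yv=(P[1]-P[0]+P[2]-P[3])[:2]; a=np.arctan2(-yv[0],yv[1]); xv=(P[2]-P[1]+P[3]-P[0])[:2]; print("yaw",a,np.arctan2(xv[1],xv[0]))
c=P.mean(0)[:2]; print(c)
R=np.array([[np.cos(a),-np.sin(a)],[np.sin(a),np.cos(a)]])
print("foot",c+R@[.02,-.035])
for n,u,v,z in [("fin",448,366,.118),("roofTL",345,257,.094),("roofTR",555,255,.094),("roofBR",555,467,.094),("roofBL",350,469,.094),("tab",404,89,.073),("tab1",384,66,.073),("tab2",425,112,.073)]:
    p=onz(m,*Z(u,v),z,True); print(n,p,"stand",R.T@(p[:2]-c))
for n,p in [("scene",None)]:
    pass
E
```

```text
[[ 0.42808641 -0.09399199  0.036     ]
 [ 0.47046437  0.21617214  0.036     ]
 [ 0.62897964  0.19336549  0.036     ]
 [ 0.58095543 -0.11582075  0.036     ]] [np.float64(0.15441965508047015), np.float64(0.3130458119815427), np.float64(0.16014753308893964), np.float64(0.312893680155431)]
yaw -0.14493935534237984 -0.14237521159973668
[0.52712146 0.04993122]
foot [0.54185662 0.01240956]
fin [0.54233483 0.01088814 0.118     ] stand [ 0.02069294 -0.0364364 ]
roofTL [ 0.5131816  -0.01024149  0.094     ] stand [-0.00510281 -0.06155515]
roofTR [0.52061271 0.03925785 0.094     ] stand [-0.00489892 -0.01150154]
roofBR [0.57154018 0.03181966 0.094     ] stand [ 0.04656887 -0.01150615]
roofBL [ 0.5643223  -0.01759738  0.094     ] stand [ 0.04656409 -0.06144754]
tab [0.47055573 0.00917006 0.073     ] stand [-0.05008539 -0.0485037 ]
tab1 [0.46348919 0.00504191 0.073     ] stand [-0.05648159 -0.0536092 ]
tab2 [0.47757601 0.01353802 0.073     ] stand [-0.0437696  -0.04316758]
```

{"api": "apply_moves", "payload": {
  "deltas": [
    {"xyz":[-0.026,0,-0.012],"turn":0.007},
    {"xyz":[-0.026,0,-0.012],"turn":0},
    {"xyz":[-0.026,0,-0.012],"turn":0},
    {"xyz":[-0.026,-0.001,-0.02],"turn":0},
    {"xyz":[-0.026,0,-0.02],"turn":0},
    {"xyz":[0,0,-0.02],"turn":0},
    {"xyz":[0,0,-0.02],"turn":0},
    {"xyz":[0,0,-0.02],"turn":0},
    {"xyz":[0,0,0],"turn":0},
    {"xyz":[0,0,0],"turn":0},
    {"xyz":[0,0,0],"turn":0}
  ]
}}

```text
clock: 3.42
tcp_pos: [0.4706, 0.0097, 0.2696]
orientation: [0.227, 3.133, 0.001]
contact_force: [-1.1, 0.0, -0.1]
grip_width: 0.0428
```

```bash
python3 - <<'E'
from h import *
o=readout.get_obs(); m=camera_model("wrist"); im=grab_frame("wrist")[:,:,::-1]
cv2.imwrite("pics/f.png",im); print(o["tcp_pos"],o["orientation"],o["grip_width"],o["clock"],o["contact_force"])
E
```

```text
[0.47064751 0.00968707 0.26961723] [2.26915114e-01 3.13256055e+00 8.43533668e-04] 0.04277807404185194 3.4167 [-1.11526508  0.00724661 -0.10355529]
```

View pics/f.png

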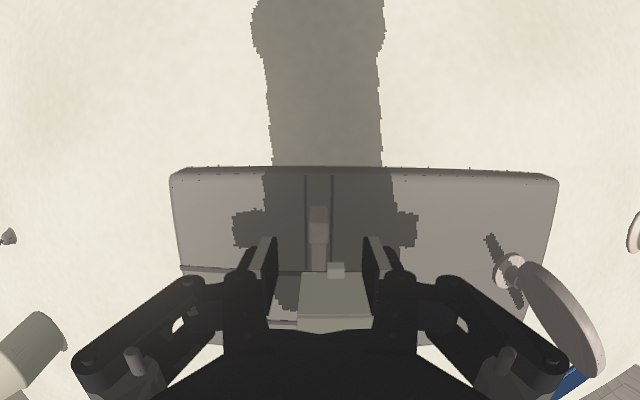

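The tab at (318,215) is centred between the jaws, so I'll descend.

{"api": "apply_moves", "payload": {
  "deltas": [
    {"xyz":[0,0,-0.016],"turn":0},
    {"xyz":[0,0,-0.014],"turn":0},
    {"xyz":[0,0,-0.012],"turn":0},
    {"xyz":[0,0,-0.01],"turn":0},
    {"xyz":[0,0,0],"turn":0},
    {"xyz":[0,0,0],"turn":0}
  ]
}}

```text
clock: 3.97
tcp_pos: [0.4706, 0.0091, 0.2171]
orientation: [0.229, 3.133, 0.0]
contact_force: [0.5, -0.0, -0.6]
grip_width: 0.0427
```

```bash
python3 - <<'E'
from h import *
o=readout.get_obs(); im=grab_frame("wrist")[:,:,::-1]
cv2.imwrite("pics/g.png",im); print(o["tcp_pos"],o["clock"],o["contact_force"])
E
```

```text
[0.47063988 0.009081   0.21706508] 3.9667 [ 0.50804789 -0.02064015 -0.61085126]
```

View pics/g.png

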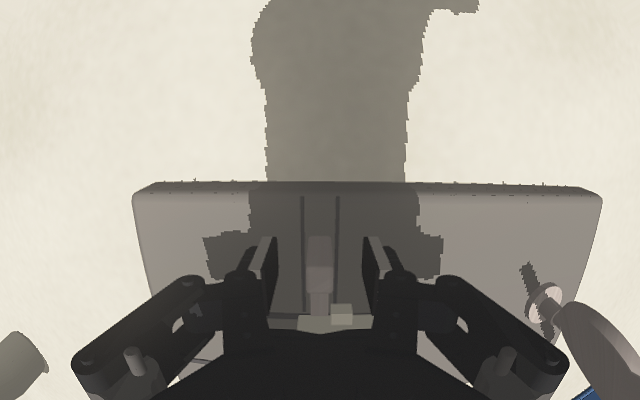

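{"api": "apply_moves", "payload": {
  "deltas": [
    {"xyz":[0,0,0],"turn":0},
    {"xyz":[0,0,0],"turn":0},
    {"xyz":[0,0,0],"turn":0},
    {"xyz":[0,0,0],"turn":0}
  ],
  "claw": 0.62,
  "squeeze": 20
}}

```text
clock: 4.35
tcp_pos: [0.4706, 0.0091, 0.2171]
orientation: [0.229, 3.133, 0.0]
contact_force: [0.2, -0.8, -0.3]
grip_width: 0.0165
```

```bash
python3 - <<'E'
from h import *
o=readout.get_obs(); im=grab_frame("wrist")[:,:,::-1]
cv2.imwrite("pics/g2.png",cv2.resize(im[200:360,240:400],None,fx=3.75,fy=3.75,interpolation=2)); print(o["tcp_pos"],o["clock"],o["contact_force"],o["grip_width"])
E
```

```text
[0.47059312 0.00906675 0.21709226] 4.35 [ 0.1757594  -0.8164918  -0.31750928] 0.016500667516958466
```

View pics/g2.png

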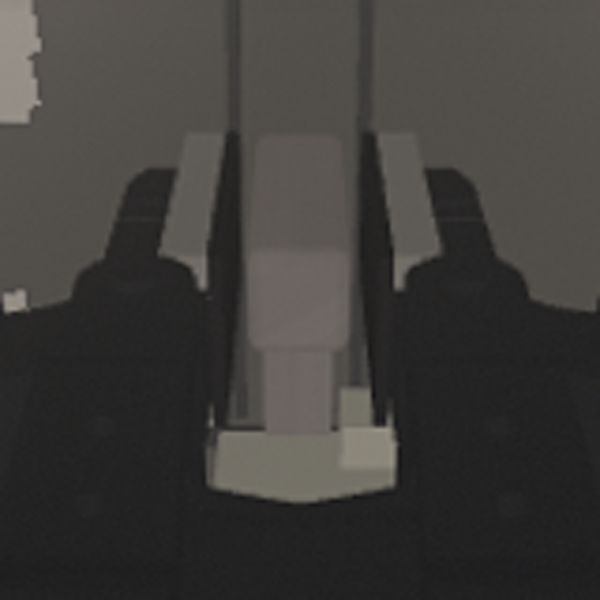

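{"api": "apply_moves", "payload": {
  "deltas": [
    {"xyz":[0,0,0],"turn":0},
    {"xyz":[0,0,0],"turn":0},
    {"xyz":[0,0,0],"turn":0},
    {"xyz":[0,0,0],"turn":0}
  ],
  "claw": 0.9
}}

```text
clock: 4.73
tcp_pos: [0.4706, 0.0089, 0.217]
orientation: [0.229, 3.133, 0.0]
contact_force: [-0.9, -0.2, 5.3]
grip_width: 0.0115
```

{"api": "apply_moves", "payload": {
  "deltas": [
    {"xyz":[-0.002,0.0003,0],"turn":0},
    {"xyz":[-0.002,0.0003,0],"turn":0},
    {"xyz":[-0.002,0.0003,0],"turn":0},
    {"xyz":[0,0,0],"turn":0}
  ]
}}

```text
clock: 5.07
tcp_pos: [0.4644, 0.0098, 0.2169]
orientation: [0.229, 3.133, 0.0]
contact_force: [0.1, -1.4, 4.6]
grip_width: 0.0115
```

{"api": "apply_moves", "payload": {
  "deltas": [
    {"xyz":[-0.002,0.0003,0],"turn":0},
    {"xyz":[-0.002,0.0003,0],"turn":0},
    {"xyz":[-0.002,0.0003,0],"turn":0},
    {"xyz":[-0.001,0.0001,0],"turn":0},
    {"xyz":[0,0,0],"turn":0}
  ]
}}

```text
clock: 5.48
tcp_pos: [0.4575, 0.0109, 0.2169]
orientation: [0.229, 3.132, 0.0]
contact_force: [1.4, -1.8, 6.7]
grip_width: 0.0119
```

```bash
python3 - <<'E'
from h import *
o=readout.get_obs(); im=grab_frame("wrist")[:,:,::-1]
cv2.imwrite("pics/g3.png",im); print(o["tcp_pos"],o["clock"],o["contact_force"],o["grip_width"])
E
```

```text
[0.45749344 0.01090247 0.21694339] 5.4833 [ 1.35024552 -1.79659429  6.6883211 ] 0.01191946059625965
```

View pics/g3.png

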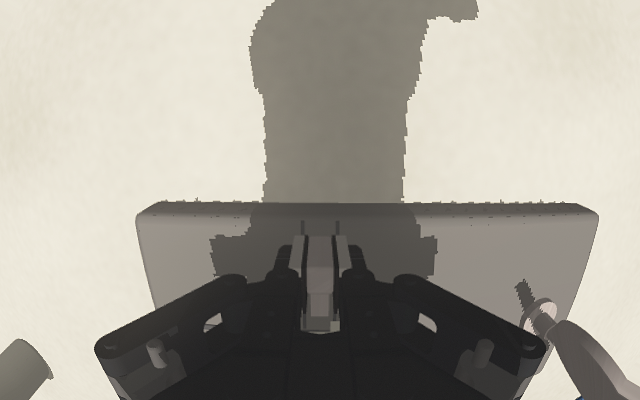

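{"api": "apply_moves", "payload": {
  "deltas": [
    {"xyz":[0,0,0],"turn":0},
    {"xyz":[0,0,0],"turn":0},
    {"xyz":[0,0,0],"turn":0},
    {"xyz":[0,0,0.02],"turn":0},
    {"xyz":[0,0,0.03],"turn":0},
    {"xyz":[0,0,0.03],"turn":0},
    {"xyz":[0,0,0.023],"turn":0},
    {"xyz":[0.02,0,0],"turn":0},
    {"xyz":[0.02,0,0],"turn":0},
    {"xyz":[0.02,0,0],"turn":0},
    {"xyz":[0.025,0,0],"turn":0},
    {"xyz":[0,0,0],"turn":0}
  ],
  "claw": 0.0
}}

```text
clock: 6.53
tcp_pos: [0.5458, 0.0116, 0.3198]
orientation: [0.227, 3.13, -0.0]
contact_force: [-0.5, -0.5, 0.8]
grip_width: 0.0427
```

{"api": "apply_moves", "payload": {
  "deltas": [
    {"xyz":[0,0,0],"turn":0},
    {"xyz":[0,0,0],"turn":0}
  ]
}}

```text
clock: 6.7
tcp_pos: [0.5416, 0.0109, 0.319]
orientation: [-0.229, -3.131, 0.001]
contact_force: [-0.1, 0.2, -0.4]
grip_width: 0.0428
```

```bash
python3 - <<'E'
from h import *
o=readout.get_obs(); m=camera_model("wrist");im=grab_frame("wrist")[:,:,::-1]
cv2.imwrite("pics/h.png",im); print(o["tcp_pos"],o["clock"],o["contact_force"],o["grip_width"])
im=grab_frame("top")[:,:,::-1]; cv2.imwrite("pics/h2.png",cv2.resize(im[190:290,225:380],None,fx=5,fy=5,interpolation=2))
print(proj(m,[.4575,.011,.073],True),proj(m,[.5423,.0109,.118],True))
E
```

```text
[0.54158785 0.01088723 0.31901791] 6.7 [-0.14514129  0.19119379 -0.38765282] 0.042787158785587684
[302.61397597  93.4383094 ] [320.44511347 233.42733883]
```

View pics/h.png

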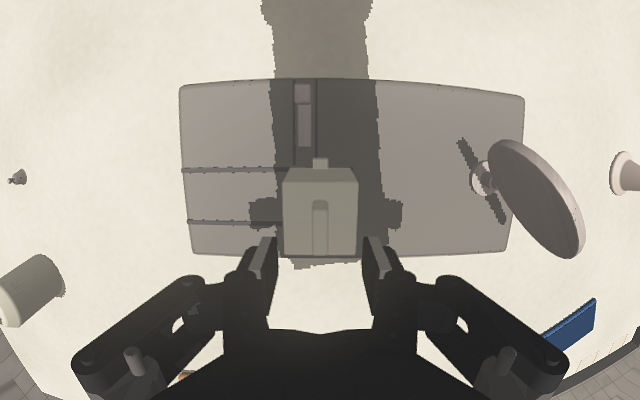

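View pics/h2.png

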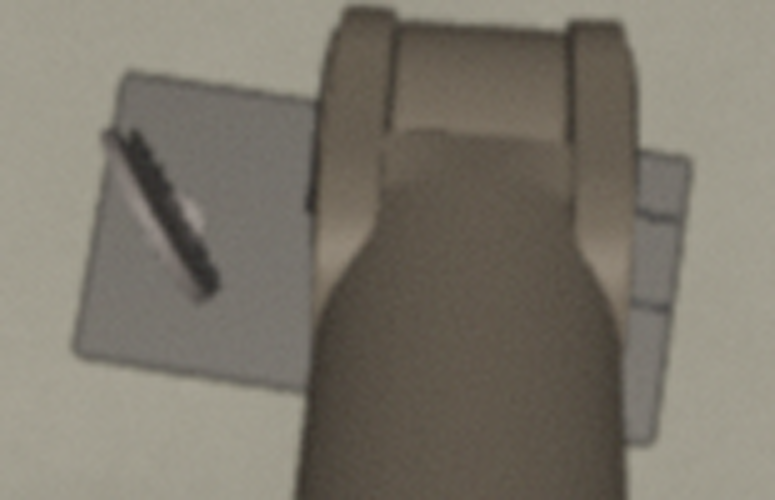

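The tab is out: it sits at (303,93), where I predicted. The fin is centred at (320,233) and the stand hasn't moved. I'll lower onto the fin.

{"api": "apply_moves", "payload": {
  "deltas": [
    {"xyz":[0,0,-0.016],"turn":0},
    {"xyz":[0,0,-0.014],"turn":0},
    {"xyz":[0,0,-0.01],"turn":0},
    {"xyz":[0,0,-0.007],"turn":0},
    {"xyz":[0,0,0],"turn":0},
    {"xyz":[0,0,0],"turn":0},
    {"xyz":[0,0,0],"turn":0}
  ],
  "claw": 0.62
}}

```text
clock: 7.38
tcp_pos: [0.5427, 0.0109, 0.2733]
orientation: [0.229, 3.132, 0.0]
contact_force: [-0.4, -0.1, 1.5]
grip_width: 0.0163
```

```bash
python3 - <<'E'
from h import *
o=readout.get_obs(); im=grab_frame("wrist")[:,:,::-1]
cv2.imwrite("pics/i.png",cv2.resize(im[200:360,240:400],None,fx=3.75,fy=3.75,interpolation=2)); print(o["tcp_pos"],o["clock"],o["contact_force"],o["grip_width"])
E
```

```text
[0.542671   0.01086575 0.27326478] 7.3833 [-0.38783685 -0.10217129  1.47044473] 0.01628397476221786
```

View pics/i.png

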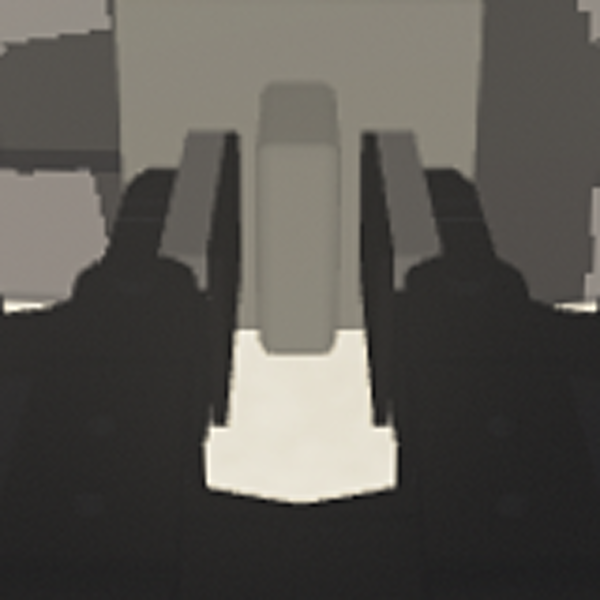

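{"api": "apply_moves", "payload": {
  "deltas": [
    {"xyz":[0,0,0],"turn":0},
    {"xyz":[0,0,0],"turn":0},
    {"xyz":[0,0,0],"turn":0}
  ],
  "claw": 0.95
}}

```text
clock: 7.68
tcp_pos: [0.5428, 0.0106, 0.2734]
orientation: [0.23, 3.132, 0.0]
contact_force: [-1.2, -2.3, 6.0]
grip_width: 0.0092
```

{"api": "apply_moves", "payload": {
  "deltas": [
    {"xyz":[-0.0003,-0.002,0],"turn":0},
    {"xyz":[-0.0006,-0.004,0],"turn":0},
    {"xyz":[-0.0006,-0.004,0],"turn":0},
    {"xyz":[0,0,0],"turn":0}
  ]
}}

```text
clock: 8.02
tcp_pos: [0.5413, 0.0008, 0.2734]
orientation: [0.23, 3.132, 0.001]
contact_force: [-1.0, -0.1, 6.0]
grip_width: 0.0093
```

{"api": "apply_moves", "payload": {
  "deltas": [
    {"xyz":[-0.0009,-0.006,0],"turn":0},
    {"xyz":[-0.0009,-0.006,0],"turn":0},
    {"xyz":[-0.0009,-0.006,0],"turn":0},
    {"xyz":[-0.0009,-0.006,0],"turn":0},
    {"xyz":[-0.0009,-0.006,0],"turn":0},
    {"xyz":[-0.0009,-0.006,0],"turn":0},
    {"xyz":[-0.0009,-0.006,0],"turn":0},
    {"xyz":[-0.0009,-0.006,0],"turn":0},
    {"xyz":[-0.0009,-0.006,0],"turn":0},
    {"xyz":[-0.0009,-0.006,0],"turn":0},
    {"xyz":[-0.0009,-0.006,0],"turn":0},
    {"xyz":[0,0,0],"turn":0}
  ]
}}

```text
clock: 9.02
tcp_pos: [0.5312, -0.0659, 0.2734]
orientation: [0.231, 3.132, 0.001]
contact_force: [-2.2, -0.7, 6.1]
grip_width: 0.0093
```

{"api": "apply_moves", "payload": {
  "deltas": [
    {"xyz":[-0.0004,-0.003,0],"turn":0},
    {"xyz":[-0.0003,-0.002,0],"turn":0},
    {"xyz":[0,0,0],"turn":0},
    {"xyz":[0,0,0],"turn":0}
  ]
}}

```text
clock: 9.35
tcp_pos: [0.5306, -0.07, 0.2734]
orientation: [0.229, 3.132, 0.001]
contact_force: [-2.6, 0.9, 6.7]
grip_width: 0.0098
```

{"api": "apply_moves", "payload": {
  "deltas": [
    {"xyz":[-0.0002,-0.001,0],"turn":0},
    {"xyz":[-0.0002,-0.001,0],"turn":0},
    {"xyz":[0,0,0],"turn":0},
    {"xyz":[0,0,0],"turn":0}
  ]
}}

```text
clock: 9.68
tcp_pos: [0.5303, -0.0717, 0.2734]
orientation: [0.229, 3.132, 0.002]
contact_force: [-0.7, 0.7, 6.9]
grip_width: 0.0094
```

{"api": "apply_moves", "payload": {
  "deltas": [
    {"xyz":[-0.0001,-0.0008,0],"turn":0},
    {"xyz":[0,0,0],"turn":0},
    {"xyz":[0,0,0],"turn":0}
  ]
}}

```text
clock: 9.93
tcp_pos: [0.5302, -0.0724, 0.2734]
orientation: [0.229, 3.132, 0.002]
contact_force: [-1.6, 1.7, 6.4]
grip_width: 0.0096
```

{"api": "apply_moves", "payload": {
  "deltas": [
    {"xyz":[-0.0001,-0.0006,0],"turn":0},
    {"xyz":[0,0,0],"turn":0},
    {"xyz":[0,0,0],"turn":0}
  ]
}}

```text
clock: 10.18
tcp_pos: [0.5301, -0.073, 0.2734]
orientation: [0.228, 3.132, 0.002]
contact_force: [-1.3, 2.9, 7.0]
grip_width: 0.0089
```

{"api": "apply_moves", "payload": {
  "deltas": [
    {"xyz":[-0.0001,-0.0006,0],"turn":0},
    {"xyz":[0,0,0],"turn":0},
    {"xyz":[0,0,0],"turn":0}
  ]
}}

```text
clock: 10.43
tcp_pos: [0.53, -0.0736, 0.2734]
orientation: [0.229, 3.132, 0.002]
contact_force: [-1.9, 0.7, 6.8]
grip_width: 0.009
```

{"api": "apply_moves", "payload": {
  "deltas": [
    {"xyz":[-0.0001,-0.0005,0],"turn":0},
    {"xyz":[0,0,0],"turn":0},
    {"xyz":[0,0,0],"turn":0}
  ]
}}

```text
clock: 10.68
tcp_pos: [0.53, -0.0738, 0.2734]
orientation: [0.228, 3.132, 0.002]
contact_force: [-1.1, 2.3, 6.8]
grip_width: 0.0094
```

```bash
python3 - <<'E'
from h import *
o=readout.get_obs(); m=camera_model("wrist");im=grab_frame("wrist")[:,:,::-1]
cv2.imwrite("pics/j.png",im); print(o["tcp_pos"],o["clock"],o["contact_force"],o["grip_width"])
im=grab_frame("top")[:,:,::-1]; cv2.imwrite("pics/j2.png",cv2.resize(im[190:290,225:380],None,fx=5,fy=5,interpolation=2))
E
```

```text
[ 0.52996869 -0.07383356  0.27340768] 10.6833 [-1.05775021  2.26543375  6.75292708] 0.00938906705170769
```

View pics/j.png

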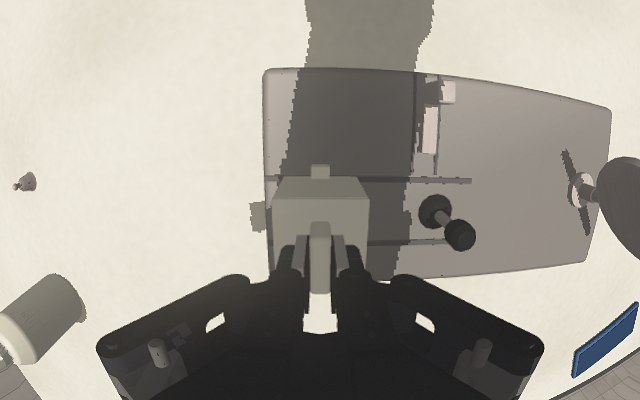

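View pics/j2.png

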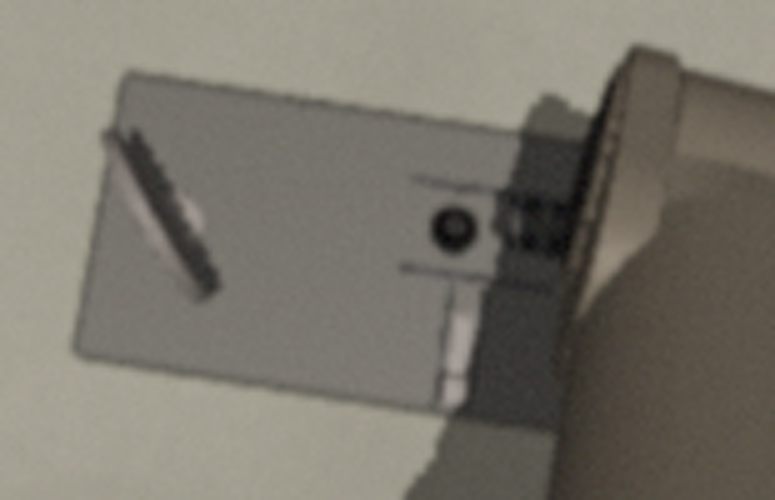

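The hood is at its end stop: 85.4 mm of travel, with the last 0.5 mm commanded giving only 0.2 mm. The stand corners are unchanged at (127,72) and (77,353), and the knob is visible at (454,229) in the zoomed view. I'll release and go to the knob.

{"api": "apply_moves", "payload": {
  "deltas": [
    {"xyz":[0,0,0],"turn":0},
    {"xyz":[0,0,0],"turn":0},
    {"xyz":[0,0,0],"turn":0},
    {"xyz":[0,0,0.02],"turn":0},
    {"xyz":[0,0,0.025],"turn":0},
    {"xyz":[0.002,0.014,0],"turn":0},
    {"xyz":[0.003,0.02,0],"turn":0},
    {"xyz":[0.003,0.02,0],"turn":0},
    {"xyz":[0.003,0.02,0],"turn":0},
    {"xyz":[0.0015,0.0105,0],"turn":0},
    {"xyz":[0,0,0],"turn":0},
    {"xyz":[0,0,0],"turn":0}
  ],
  "claw": 0.0
}}

```text
clock: 11.78
tcp_pos: [0.542, 0.0097, 0.3175]
orientation: [-0.228, -3.133, 0.001]
contact_force: [-0.9, -0.9, 0.7]
grip_width: 0.0426
```

```bash
python3 - <<'E'
from h import *
o=readout.get_obs(); m=camera_model("wrist");im=grab_frame("wrist")[:,:,::-1]
cv2.imwrite("pics/k.png",im); print(o["tcp_pos"],o["clock"],o["contact_force"],o["grip_width"])
print(proj(m,[.5425,.0108,.091],True),proj(m,[.5425,.0108,.036],True))
im=grab_frame("top")[:,:,::-1]; cv2.imwrite("pics/k2.png",cv2.resize(im[190:290,225:380],None,fx=5,fy=5,interpolation=2))
m=camera_model("top"); print(onz(m,454/5+225,229/5+190,.091))
E
```

```text
[0.54195709 0.00972833 0.31753302] 11.7833 [-0.85325593 -0.945932    0.65615462] 0.04259917909250018
[321.88540032 218.09562557] [321.42535408 196.31014988]
[0.53982243 0.00937623 0.091     ]
```

View pics/k.png

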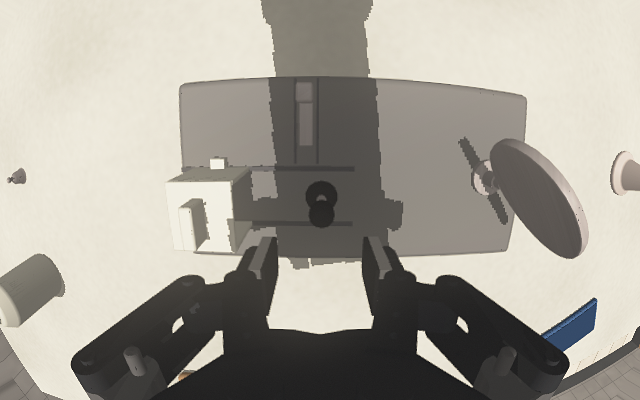

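View pics/k2.png

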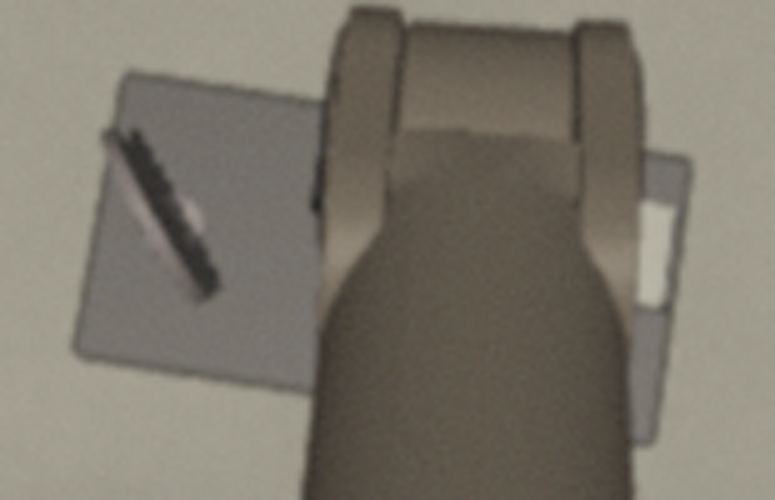

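The knob shows at (321,213), centred between the jaws. I'll descend around it.

{"api": "apply_moves", "payload": {
  "deltas": [
    {"xyz":[0,0,-0.02],"turn":0},
    {"xyz":[0,0.0005,-0.02],"turn":0},
    {"xyz":[0,0,-0.018],"turn":0},
    {"xyz":[0,0,-0.014],"turn":0},
    {"xyz":[0,0,0],"turn":0},
    {"xyz":[0,0,0],"turn":0},
    {"xyz":[0,0,0],"turn":0}
  ]
}}

```text
clock: 12.47
tcp_pos: [0.5424, 0.0095, 0.2465]
orientation: [0.231, 3.132, -0.0]
contact_force: [-0.6, -0.2, 0.2]
grip_width: 0.043
```

```bash
python3 - <<'E'
from h import *
o=readout.get_obs(); im=grab_frame("wrist")[:,:,::-1]
cv2.imwrite("pics/l.png",im); print(o["tcp_pos"],o["clock"],o["contact_force"],o["grip_width"])
E
```

```text
[0.54239675 0.0094689  0.24650228] 12.4667 [-0.60402218 -0.21059868  0.20273684] 0.04302870777283362
```

View pics/l.png

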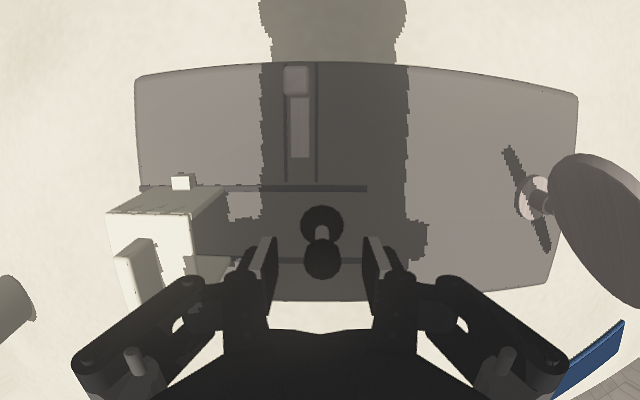

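{"api": "apply_moves", "payload": {
  "deltas": [
    {"xyz":[0,0,-0.005],"turn":0},
    {"xyz":[0.0006,0.004,0],"turn":0},
    {"xyz":[0.0006,0.004,0],"turn":0},
    {"xyz":[0.0004,0.003,0],"turn":0},
    {"xyz":[0,0,0],"turn":0},
    {"xyz":[0,0,0],"turn":0}
  ]
}}

```text
clock: 13.02
tcp_pos: [0.5437, 0.0219, 0.2408]
orientation: [0.227, 3.133, 0.0]
contact_force: [0.2, -0.3, 0.2]
grip_width: 0.0427
```

{"api": "apply_moves", "payload": {
  "deltas": [
    {"xyz":[0.0002,0.0015,0],"turn":0},
    {"xyz":[0,0,0],"turn":0},
    {"xyz":[0,0,0],"turn":0}
  ]
}}

```text
clock: 13.27
tcp_pos: [0.5439, 0.0229, 0.2407]
orientation: [0.229, 3.133, -0.0]
contact_force: [0.2, 0.1, 0.1]
grip_width: 0.0428
```

{"api": "apply_moves", "payload": {
  "deltas": [
    {"xyz":[0.0002,0.0015,0],"turn":0},
    {"xyz":[0,0,0],"turn":0},
    {"xyz":[0,0,0],"turn":0}
  ]
}}

```text
clock: 13.52
tcp_pos: [0.5441, 0.0244, 0.2407]
orientation: [-0.229, -3.133, 0.0]
contact_force: [0.5, -0.4, -0.1]
grip_width: 0.043
```

{"api": "apply_moves", "payload": {
  "deltas": [
    {"xyz":[0.0002,0.0015,0],"turn":0},
    {"xyz":[0,0,0],"turn":0},
    {"xyz":[0,0,0],"turn":0}
  ]
}}

```text
clock: 13.77
tcp_pos: [0.5443, 0.026, 0.2407]
orientation: [0.229, 3.133, -0.0]
contact_force: [0.1, -1.4, 1.2]
grip_width: 0.0427
```

{"api": "apply_moves", "payload": {
  "deltas": [
    {"xyz":[0.0001,0.001,0],"turn":0},
    {"xyz":[0,0,0],"turn":0},
    {"xyz":[0,0,0],"turn":0}
  ]
}}

```text
clock: 14.02
tcp_pos: [0.5444, 0.027, 0.2407]
orientation: [-0.229, -3.133, 0.0]
contact_force: [-0.6, -0.2, 0.3]
grip_width: 0.0429
```

{"api": "apply_moves", "payload": {
  "deltas": [
    {"xyz":[0.0001,0.001,0],"turn":0},
    {"xyz":[0,0,0],"turn":0},
    {"xyz":[0,0,0],"turn":0}
  ]
}}

```text
clock: 14.27
tcp_pos: [0.5444, 0.028, 0.2407]
orientation: [-0.229, -3.133, 0.0]
contact_force: [-0.7, -0.7, 0.4]
grip_width: 0.0427
```

{"api": "apply_moves", "payload": {
  "deltas": [
    {"xyz":[0.0002,0.001,0],"turn":0},
    {"xyz":[0,0,0],"turn":0},
    {"xyz":[0,0,0],"turn":0}
  ]
}}

```text
clock: 14.52
tcp_pos: [0.5447, 0.0289, 0.2407]
orientation: [-0.229, -3.133, 0.0]
contact_force: [-0.2, -0.2, 0.4]
grip_width: 0.0427
```

Before going on, I'll check that the pad really is on the knob.

```bash
python3 - <<'E'
from h import *
o=readout.get_obs(); im=grab_frame("wrist")[:,:,::-1]
cv2.imwrite("pics/n.png",im); print(o["tcp_pos"],o["clock"],o["contact_force"],o["grip_width"])
E
```

```text
[0.54466914 0.02894194 0.24069449] 14.5167 [-0.20318945 -0.19282487  0.40224472] 0.042699335146172995
```

View pics/n.png

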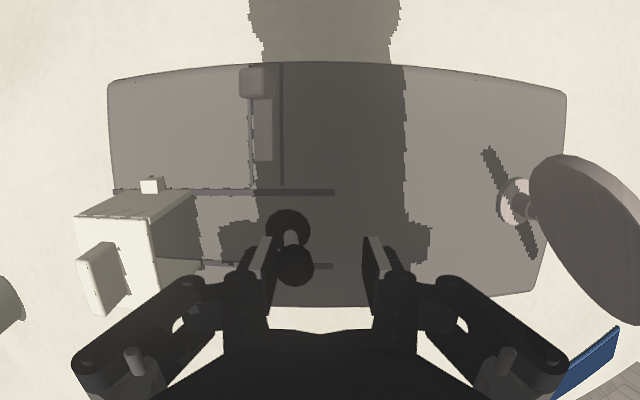

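The pad is on the knob at (295,262), leaning it slightly. Continuing.

{"api": "apply_moves", "payload": {
  "deltas": [
    {"xyz":[0.0001,0.001,0],"turn":0},
    {"xyz":[0,0,0],"turn":0},
    {"xyz":[0,0,0],"turn":0}
  ]
}}

```text
clock: 14.82
tcp_pos: [0.5448, 0.03, 0.2407]
orientation: [0.229, 3.133, 0.0]
contact_force: [-0.1, 0.4, 0.6]
grip_width: 0.0427
```

{"api": "apply_moves", "payload": {
  "deltas": [
    {"xyz":[0.0002,0.001,0],"turn":0},
    {"xyz":[0,0,0],"turn":0},
    {"xyz":[0,0,0],"turn":0}
  ]
}}

```text
clock: 15.07
tcp_pos: [0.545, 0.031, 0.2407]
orientation: [0.229, 3.133, 0.0]
contact_force: [0.3, -1.2, 0.6]
grip_width: 0.0426
```

{"api": "apply_moves", "payload": {
  "deltas": [
    {"xyz":[0.0001,0.001,0],"turn":0},
    {"xyz":[0,0,0],"turn":0},
    {"xyz":[0,0,0],"turn":0}
  ]
}}

```text
clock: 15.32
tcp_pos: [0.5451, 0.032, 0.2407]
orientation: [-0.229, -3.133, -0.0]
contact_force: [-0.1, -1.2, 0.1]
grip_width: 0.0424
```

{"api": "apply_moves", "payload": {
  "deltas": [
    {"xyz":[0.0002,0.001,0],"turn":0},
    {"xyz":[0,0,0],"turn":0},
    {"xyz":[0,0,0],"turn":0}
  ]
}}

```text
clock: 15.57
tcp_pos: [0.5453, 0.033, 0.2407]
orientation: [0.229, 3.133, 0.0]
contact_force: [0.2, -1.2, 0.8]
grip_width: 0.0427
```

{"api": "apply_moves", "payload": {
  "deltas": [
    {"xyz":[0.0001,0.001,0],"turn":0},
    {"xyz":[0,0,0],"turn":0},
    {"xyz":[0,0,0],"turn":0}
  ]
}}

```text
clock: 15.82
tcp_pos: [0.5453, 0.034, 0.2407]
orientation: [-0.229, -3.133, -0.0]
contact_force: [1.0, -1.0, -0.1]
grip_width: 0.0427
```

{"api": "apply_moves", "payload": {
  "deltas": [
    {"xyz":[0.0002,0.001,0],"turn":0},
    {"xyz":[0,0,0],"turn":0},
    {"xyz":[0,0,0],"turn":0}
  ]
}}

```text
clock: 16.07
tcp_pos: [0.5455, 0.0348, 0.2407]
orientation: [-0.229, -3.133, 0.0]
contact_force: [-0.7, -2.8, 0.1]
grip_width: 0.0427
```

{"api": "apply_moves", "payload": {
  "deltas": [
    {"xyz":[0.0001,0.001,0],"turn":0},
    {"xyz":[0,0,0],"turn":0},
    {"xyz":[0,0,0],"turn":0}
  ]
}}

```text
clock: 16.32
tcp_pos: [0.5456, 0.0356, 0.2406]
orientation: [-0.229, -3.133, 0.001]
contact_force: [-0.8, -3.0, 1.8]
grip_width: 0.0428
```

The stop has been met: motion is lagging and the force is rising. Smaller steps from here.

{"api": "apply_moves", "payload": {
  "deltas": [
    {"xyz":[0.0001,0.0005,0],"turn":0},
    {"xyz":[0,0,0],"turn":0}
  ]
}}

```text
clock: 16.48
tcp_pos: [0.5457, 0.036, 0.2406]
orientation: [-0.229, -3.133, 0.001]
contact_force: [-1.1, -4.2, 0.1]
grip_width: 0.0425
```

{"api": "apply_moves", "payload": {
  "deltas": [
    {"xyz":[0.0001,0.0005,0],"turn":0},
    {"xyz":[0,0,0],"turn":0}
  ]
}}

```text
clock: 16.65
tcp_pos: [0.5457, 0.0364, 0.2406]
orientation: [-0.229, -3.133, 0.001]
contact_force: [-0.7, -5.1, 0.3]
grip_width: 0.0422
```

{"api": "apply_moves", "payload": {
  "deltas": [
    {"xyz":[0,0,0],"turn":0},
    {"xyz":[0,0,0],"turn":0}
  ]
}}

```text
clock: 16.82
tcp_pos: [0.5457, 0.0365, 0.2406]
orientation: [-0.229, -3.133, 0.001]
contact_force: [-0.4, -6.1, -0.5]
grip_width: 0.0428
```

{"api": "apply_moves", "payload": {
  "deltas": [
    {"xyz":[0.0001,0.0005,0],"turn":0},
    {"xyz":[0,0,0],"turn":0},
    {"xyz":[0,0,0],"turn":0}
  ]
}}

```text
clock: 17.07
tcp_pos: [0.5458, 0.0369, 0.2405]
orientation: [-0.23, -3.133, 0.001]
contact_force: [-0.0, -5.8, -1.3]
grip_width: 0.043
```

{"api": "apply_moves", "payload": {
  "deltas": [
    {"xyz":[0,0.0003,0],"turn":0},
    {"xyz":[0,0,0],"turn":0},
    {"xyz":[0,0,0],"turn":0}
  ]
}}

```text
clock: 17.32
tcp_pos: [0.5458, 0.0372, 0.2405]
orientation: [-0.23, -3.133, 0.001]
contact_force: [-0.8, -5.5, -1.4]
grip_width: 0.043
```

```bash
python3 - <<'E'
from h import *
o=readout.get_obs(); im=grab_frame("wrist")[:,:,::-1]
cv2.imwrite("pics/o.png",im); print(o["tcp_pos"],o["clock"],o["contact_force"],o["grip_width"])
im=grab_frame("top")[:,:,::-1]; cv2.imwrite("pics/o2.png",cv2.resize(im[190:290,225:380],None,fx=5,fy=5,interpolation=2))
E
```

```text
[0.54578805 0.03719866 0.2405449 ] 17.3167 [-0.76785592 -5.49333402 -1.4269097 ] 0.04301519124238251
```

View pics/o.png

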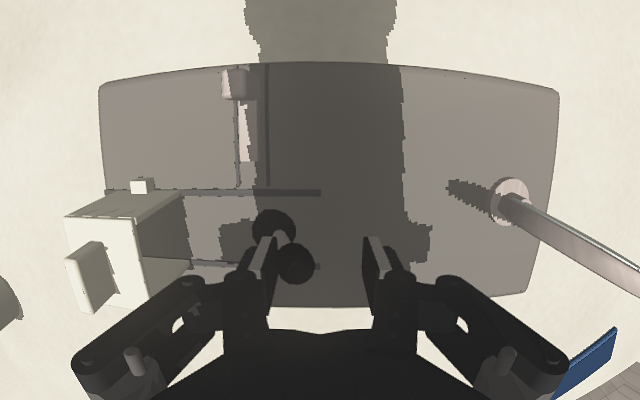

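View pics/o2.png

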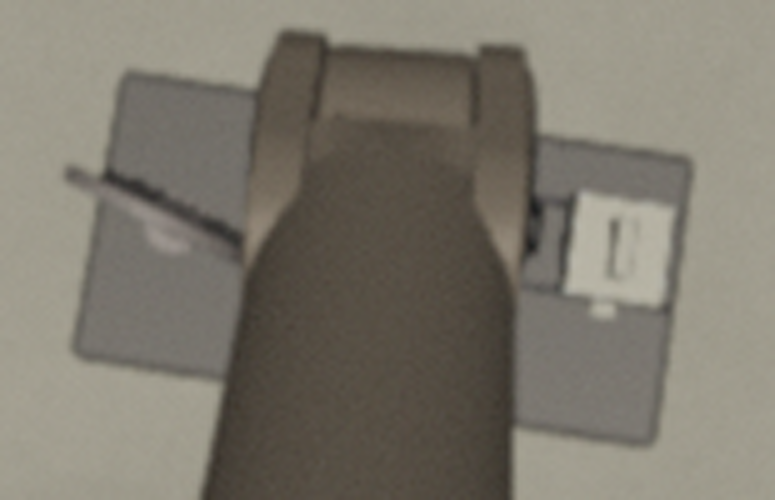

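The mirror is swinging; the disc now runs from (72,175) to (240,245) in the zoomed top view, and the stand corners are unchanged. I'll keep pressing.

{"api": "apply_moves", "payload": {
  "deltas": [
    {"xyz":[0.0001,0.0004,0],"turn":0},
    {"xyz":[0,0,0],"turn":0},
    {"xyz":[0,0,0],"turn":0}
  ]
}}

```text
clock: 17.67
tcp_pos: [0.5459, 0.0376, 0.2405]
orientation: [-0.23, -3.133, 0.001]
contact_force: [-0.1, -4.9, -0.9]
grip_width: 0.0427
```

{"api": "apply_moves", "payload": {
  "deltas": [
    {"xyz":[0,0.0003,0],"turn":0},
    {"xyz":[0,0,0],"turn":0},
    {"xyz":[0,0,0],"turn":0}
  ]
}}

```text
clock: 17.92
tcp_pos: [0.5459, 0.0378, 0.2405]
orientation: [-0.23, -3.133, 0.001]
contact_force: [-0.6, -5.0, -0.2]
grip_width: 0.0428
```

{"api": "apply_moves", "payload": {
  "deltas": [
    {"xyz":[0,0,0],"turn":0},
    {"xyz":[0,0,0],"turn":0},
    {"xyz":[0,0,0],"turn":0}
  ]
}}

```text
clock: 18.17
tcp_pos: [0.5459, 0.0378, 0.2405]
orientation: [-0.23, -3.133, 0.001]
contact_force: [-1.4, -6.2, -2.2]
grip_width: 0.0424
```

```bash
python3 - <<'E'
from h import *
o=readout.get_obs(); print(o["tcp_pos"],o["clock"],o["contact_force"],o["grip_width"])
im=grab_frame("top")[:,:,::-1]; cv2.imwrite("pics/p2.png",cv2.resize(im[190:290,225:380],None,fx=5,fy=5,interpolation=2))
E
```

```text
[0.54586553 0.03781397 0.24047804] 18.1667 [-1.37922426 -6.16089159 -2.1677465 ] 0.042380875103237084
```

View pics/p2.png

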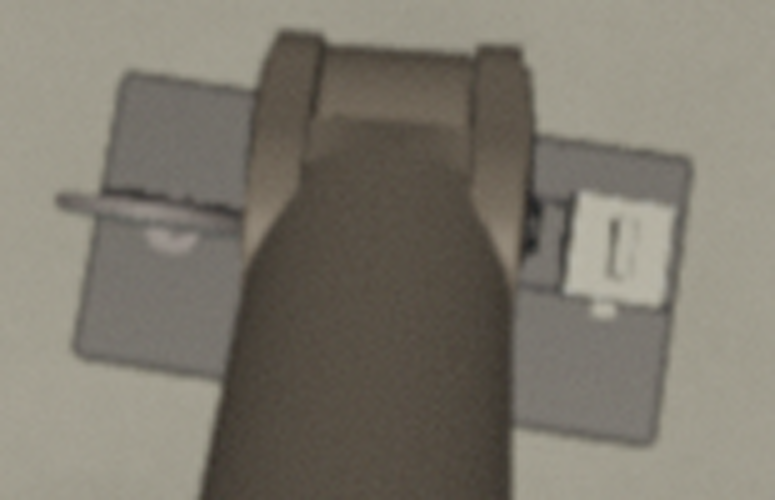

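The mirror is now nearly parallel to the stand's long axis. I'll add a touch and hold for a good second.

{"api": "apply_moves", "payload": {
  "deltas": [
    {"xyz":[0,0.0003,0],"turn":0},
    {"xyz":[0,0,0],"turn":0},
    {"xyz":[0,0,0],"turn":0},
    {"xyz":[0,0,0],"turn":0}
  ]
}}

```text
clock: 18.55
tcp_pos: [0.5458, 0.038, 0.2405]
orientation: [-0.23, -3.133, 0.002]
contact_force: [-0.9, -6.7, -1.4]
grip_width: 0.0429
```

{"api": "apply_moves", "payload": {
  "deltas": [
    {"xyz":[0,0.0001,0],"turn":0},
    {"xyz":[0,0,0],"turn":0},
    {"xyz":[0,0,0],"turn":0},
    {"xyz":[0,0,0],"turn":0},
    {"xyz":[0,0,0],"turn":0},
    {"xyz":[0,0,0],"turn":0}
  ]
}}

```text
clock: 19.05
tcp_pos: [0.5458, 0.038, 0.2405]
orientation: [-0.23, -3.133, 0.002]
contact_force: [-0.7, -6.4, -0.8]
grip_width: 0.0428
```

{"api": "apply_moves", "payload": {
  "deltas": [
    {"xyz":[0,0,0],"turn":0},
    {"xyz":[0,0,0],"turn":0},
    {"xyz":[0,0,0],"turn":0},
    {"xyz":[0,0,0],"turn":0},
    {"xyz":[0,0,0],"turn":0},
    {"xyz":[0,0,0],"turn":0}
  ]
}}

```text
clock: 19.55
tcp_pos: [0.5458, 0.038, 0.2405]
orientation: [-0.23, -3.133, 0.002]
contact_force: [0.0, -6.6, -1.3]
grip_width: 0.0427
```

```bash
python3 - <<'E'
from h import *
o=readout.get_obs(); print(o["tcp_pos"],o["clock"],o["contact_force"],o["grip_width"])
im=grab_frame("top")[:,:,::-1]; cv2.imwrite("pics/q2.png",cv2.resize(im[190:290,225:380],None,fx=5,fy=5,interpolation=2))
im=grab_frame("wrist")[:,:,::-1]; cv2.imwrite("pics/q.png",im)
E
```

```text
[0.54582686 0.03799587 0.24046335] 19.55 [ 0.04154622 -6.56026558 -1.26214881] 0.04265086824563185
```

View pics/q2.png

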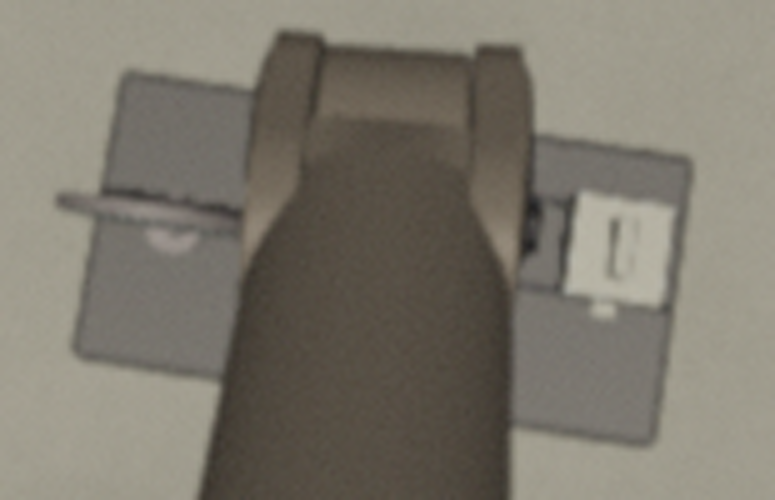

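View pics/q.png

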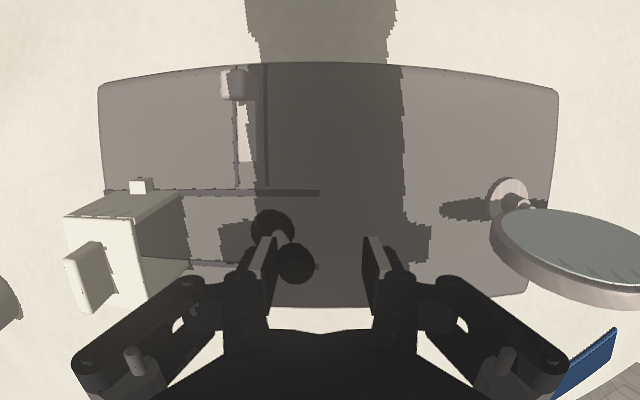

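Force is steady at 6.6 N with no motion for 1 s, and the mirror faces the front and is unchanged between frames. I'll hold briefly, then ease back and lift.

{"api": "apply_moves", "payload": {
  "deltas": [
    {"xyz":[0,0,0],"turn":0},
    {"xyz":[0,0,0],"turn":0},
    {"xyz":[0,0,0],"turn":0},
    {"xyz":[0,0,0],"turn":0},
    {"xyz":[0,0,0],"turn":0},
    {"xyz":[0,-0.001,0],"turn":0},
    {"xyz":[-0.0003,-0.002,0],"turn":0},
    {"xyz":[-0.0005,-0.003,0],"turn":0},
    {"xyz":[-0.0005,-0.003,0],"turn":0},
    {"xyz":[-0.0005,-0.003,0],"turn":0},
    {"xyz":[-0.0005,-0.003,0],"turn":0},
    {"xyz":[-0.0005,-0.003,0],"turn":0}
  ]
}}

```text
clock: 20.65
tcp_pos: [0.5433, 0.0209, 0.2408]
orientation: [0.228, 3.133, 0.001]
contact_force: [0.1, 0.2, -0.3]
grip_width: 0.043
```

{"api": "apply_moves", "payload": {
  "deltas": [
    {"xyz":[-0.0005,-0.003,0],"turn":0},
    {"xyz":[-0.0005,-0.003,0],"turn":0},
    {"xyz":[-0.0005,-0.003,0],"turn":0},
    {"xyz":[0,-0.0015,0],"turn":0},
    {"xyz":[0,0,0],"turn":0},
    {"xyz":[0,0,0],"turn":0}
  ]
}}

```text
clock: 21.15
tcp_pos: [0.5418, 0.0103, 0.2407]
orientation: [0.229, 3.133, 0.0]
contact_force: [0.3, -0.4, 0.1]
grip_width: 0.0426
```

```bash
python3 - <<'E'
from h import *
o=readout.get_obs(); print(o["tcp_pos"],o["clock"],o["contact_force"],o["grip_width"])
im=grab_frame("wrist")[:,:,::-1]; cv2.imwrite("pics/s.png",im)
E
```

```text
[0.54180049 0.01028746 0.2407301 ] 21.15 [ 0.29143698 -0.36274168  0.09010246] 0.04258317715466334
```

View pics/s.png

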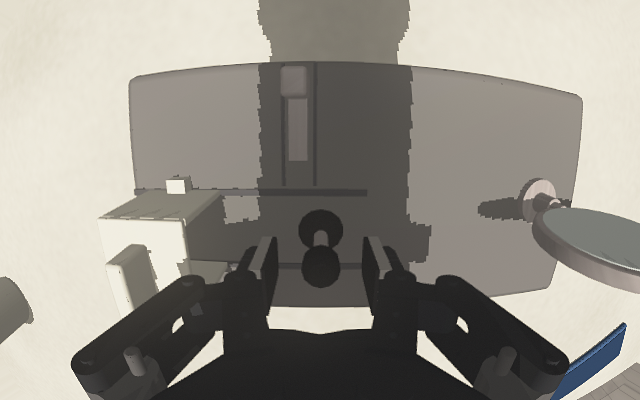

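The stick is upright again at (320,265), clear of both pads. I'll lift straight up and move aside so the top camera can see.

{"api": "apply_moves", "payload": {
  "deltas": [
    {"xyz":[0,0,0.015],"turn":0},
    {"xyz":[0,0,0.025],"turn":0},
    {"xyz":[0,0,0.03],"turn":0},
    {"xyz":[0,0,0.03],"turn":0},
    {"xyz":[0,0,0.03],"turn":0},
    {"xyz":[0,0,0.02],"turn":0},
    {"xyz":[-0.005,-0.03,0],"turn":0},
    {"xyz":[-0.005,-0.03,0],"turn":0},
    {"xyz":[-0.005,-0.03,0],"turn":0},
    {"xyz":[-0.005,-0.03,0],"turn":0},
    {"xyz":[-0.005,-0.03,0],"turn":0},
    {"xyz":[-0.005,-0.03,0],"turn":0}
  ]
}}

```text
clock: 22.2
tcp_pos: [0.5113, -0.1708, 0.3908]
orientation: [0.228, 3.133, 0.0]
contact_force: [0.5, -0.3, 0.4]
grip_width: 0.0427
```

{"api": "apply_moves", "payload": {
  "deltas": [
    {"xyz":[0,-0.03,0],"turn":0},
    {"xyz":[0,-0.03,0],"turn":0},
    {"xyz":[0,-0.03,0],"turn":0},
    {"xyz":[0,-0.03,0],"turn":0},
    {"xyz":[0,0,0],"turn":0},
    {"xyz":[0,0,0],"turn":0},
    {"xyz":[0,0,0],"turn":0}
  ]
}}

```text
clock: 22.78
tcp_pos: [0.5119, -0.2891, 0.3904]
orientation: [-0.228, -3.133, -0.001]
contact_force: [-0.0, -0.4, 0.1]
grip_width: 0.0427
```

```bash
python3 - <<'E'
from h import *
o=readout.get_obs(); print(o["tcp_pos"],o["clock"],o["contact_force"])
im=grab_frame("top")[:,:,::-1]; cv2.imwrite("pics/t2.png",cv2.resize(im[190:290,225:380],None,fx=5,fy=5,interpolation=2)); cv2.imwrite("pics/t.png",im)
E
```

```text
[ 0.51186803 -0.28909111  0.39039963] 22.7833 [-0.0284452  -0.39075579  0.09331877]
```

View pics/t2.png

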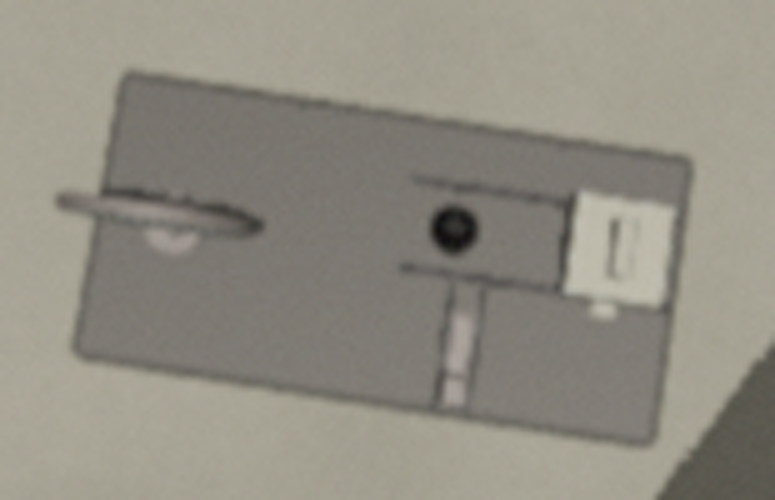

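View pics/t.png

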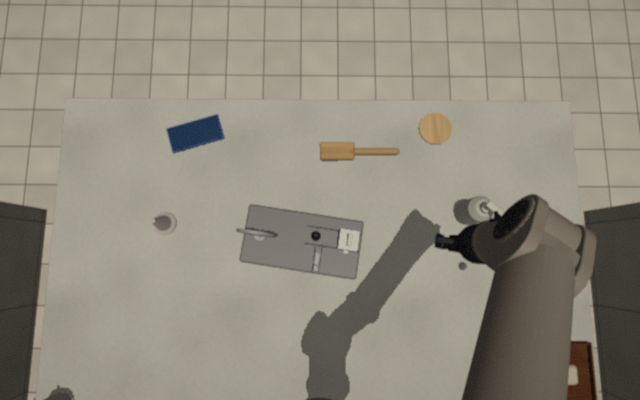

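```bash
python3 - <<'E'
from h import *
m=camera_model("top")
c=np.array([.5275,.0485]);a=-.148
R=np.array([[np.cos(a),-np.sin(a)],[np.sin(a),np.cos(a)]])
for tilt in (0,.0349):
  pts=[]
  for t in np.linspace(0,2*np.pi,73):
   for d in(-.004,.004):
    v=np.array([d,0.05*np.cos(t)]); r2=np.array([[np.cos(tilt),-np.sin(tilt)],[np.sin(tilt),np.cos(tilt)]])
    p=c+R@(np.array([0,.115])+r2@v); pts.append(proj(m,[*p,.114+.05*np.sin(t)]))
  p=(np.array(pts)-[225,190])*5
  i,j=p[:,0].argmin(),p[:,0].argmax(); print(tilt,p[i],p[j], np.degrees(np.arctan2(p[j,1]-p[i,1],p[j,0]-p[i,0])))
E
```

```text
0 [ 49.00862943 208.40006196] [250.51879915 223.94712547] 4.411786948989173
0.0349 [ 48.72548533 211.86334174] [250.75170423 220.48973504] 2.445008757769384
```

```bash
python3 - <<'E'
from h import *
m=camera_model("top")
c=np.array([.5275,.0485]);a=-.148
R=np.array([[np.cos(a),-np.sin(a)],[np.sin(a),np.cos(a)]])
P=[]
for d in (-.05,.05):
    P.append((proj(m,[*(c+R@[0,.115+d]),.114])-[225,190])*5)
print(P,np.degrees(np.arctan2(*(P[0]-P[1])[::-1])))
A=onz(m,60/5+225,202/5+190,.114);B=onz(m,262/5+225,226/5+190,.114);d=A-B;print(A,B,np.linalg.norm(d),"mirror line yaw",np.arctan2(-d[0],d[1]))
im=cv2.imread("pics/t.png");
cv2.imwrite("pics/u.png",cv2.resize(im[215:250,230:285],None,fx=14,fy=14,interpolation=0))
E
```

```text
[array([248.79350077, 231.41878461]), array([ 52.35577459, 201.39309605])] 8.690450086319606
[0.5515385  0.20785166 0.114     ] [0.53981946 0.10620859 0.114     ] 0.10231642521459684 mirror line yaw -0.11478918657414408
```

View pics/u.png

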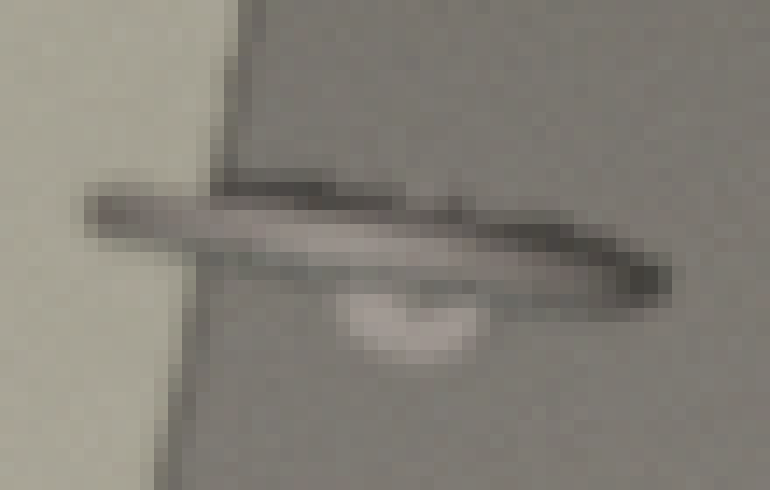

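```bash
python3 - <<'E'
from bench import r
print(r.hand_in())
E
```

```text
the job is handed in; nothing more can be done
None
```

The job is done and was handed in at about 23 s of the 64 s allowed.

**What I did**
- I pulled the lock tab about 13 mm; it is free from 9 mm.
- I slid the hood about 85 mm along its track until it met the end stop.
- I leaned the stick to its stop and pressed at about 5–6.7 N. The mirror swung round, and I then held the stick there for over a second more.
- I eased the stick back, lifted straight up and moved the arm clear.

**Last checks**
- **Stick and hood:** the top camera shows the stick upright, the hood at the end of its track and the lock tab still out.
- **Stand:** its corners are at the same pixels as at the start.
- **Other things:** the brush, soap, ring cone and bell look unmoved. The bell and soap were partly behind the arm in the last picture, so that is less certain for them.
- **Contact:** the last force reading was near zero, with the arm touching nothing.

**One disagreement:** the mirror's edge measured about 2 degrees away from the stand's long axis. That is on the past-full side and within the picture's pixel error. With 6.5 N held and no further motion, I took the mirror as fully swung.

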